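# Pour hazelnuts from a spouted carton into the blue bowl

## Task

Pull the carton's folded red spout all the way out while the carton stands on the table. Then lift the carton, tilt it spout-down over the blue bowl so that all three hazelnuts roll out into it, and stand the carton back upright on the table; leave the white bowl where it is and keep both bowls upright.

Things in the scene. Friction and masses are not known exactly. Their poses are not given: they have to be found in the camera images.
- carton_center (a point): Centre of the yellow cardboard carton with green bands: closed box 110 long (x) x 54 wide (y) x 64 mm high (z), 0.3 kg, loose on the table; the point is 32 mm above its underside. z up; its -x end is the spout end, facing roughly towards the robot. Grasp across the 54 mm width near mid length. Three round hazelnuts, hidden inside, roll freely on its flat floor.
- spout (a joint): Hinge of the red pour spout that closes the carton's -x end, rad: 0 folded in (upright), 1.15 fully out at its stop. Axis along the carton's y, at 53.5 mm towards -x and 28 mm below carton_center. Stays where left (0.2 N at the bead moves it). Fully out, the chute still rises 24 degrees on the upright carton and holds the nuts back: tilt the carton 40 to 50 degrees, slowly, to pour.
- spout_bead (a point): Centre of the round red bead, 14 mm in diameter, on the spout's pull tab. Grip it from above, closing along the carton's y; it turns easily between the fingers. Folded in, it is 13 mm before the end face and 5 mm above the carton's top. It swings out and down on an arc of 66 mm radius about the hinge, ending 18 mm above the table, 118 mm towards -x of carton_center.
- spout_lip (a point): Middle of the spout's outer edge, over which the nuts leave. The chute is 46 mm wide and 54 mm long with side cheeks 22 mm high. Fully out, the lip is 102 mm towards -x and 6 mm below carton_center (in the carton's frame); the tab and bead reach 24 mm beyond it.
- blue_bowl: Blue round bowl, open on top, rim 130 mm across, 55 mm high, 0.45 kg, loose. Origin at the centre of its underside, z up. The bowl to pour into.
- white_bowl: White bowl of the same size and shape, empty: a bystander that is not to be used. Origin at the centre of its underside. Either bowl may be the left one.
- nut1_center (a point): Centre of hazelnut 1, a smooth brown ball 16 mm in diameter, 10 g, inside the carton.
- nut2_center (a point): Centre of hazelnut 2, the same.
- nut3_center (a point): Centre of hazelnut 3, the same.
There are look-alikes about, which are no part of the job. Of the things shaped like the blue_bowl, the blue one is meant.

How it is judged:
On the way, in this order (a step that is already met when the one before it is completed fails the run):
1. the spout is pulled out (at least 1.0 of 1.15 rad) while the carton stands upright on the table (value of joint spout above 1 rad and angle between carton_center's own z axis and vertical below 0.2 rad and height (world z) of carton_center below 0.05 m), for 0.2 s.
2. the carton is lifted and tilted at least 25 degrees over the blue bowl, spout still out (angle between carton_center's own z axis and vertical above 0.44 rad and height (world z) of carton_center above 0.08 m and value of joint spout above 0.9 rad and horizontal distance between spout_bead and blue_bowl below 0.1 m), for 0.2 s.
At the end, for the whole second after the job is handed in: All three hazelnuts lie in the blue bowl (within 60 mm of its axis, below its rim), the blue bowl stands upright on the table, and the carton stands upright on the table (within about 8 degrees, its centre 20 to 45 mm above the table) (horizontal distance between each of nut1_center, nut2_center, nut3_center and blue_bowl below 0.06 m and z of each of nut1_center, nut2_center, nut3_center in the frame of blue_bowl below 0.055 m and angle between each of blue_bowl, carton_center's own z axis and vertical below 0.15 rad and height (world z) of blue_bowl below 0.015 m and height (world z) of carton_center between 0.02 and 0.045 m); the robot touches nothing.
It fails at once if the white bowl is moved by more than 30 mm (distance of white_bowl from where it was at the start of the episode above 0.03 m).
It fails at once if a bowl is tipped by more than 25 degrees (angle between any of blue_bowl, white_bowl's own z axis and vertical above 0.44 rad).
It also fails if it takes over 64 s, if anything falls off the work surface, if the arm or the gripper's body presses on something with over 40 N, if the wrist force passes 120 N, or if a joint passes its speed limit or range.

## Robot

A 7-joint arm with a two-finger parallel gripper is mounted at the origin on a cart in front of the work surface, level with it; the furniture and walls round the work are solid. World frame = base frame: x ahead of the robot, y to its left, z up, the work surface at z = 0. Lengths are in m, angles in rad, forces in N, time in s.
With the tool pointing down it reaches from about 0.425 to 0.925 m from the base axis. Payload 6.8 kg.
Tool frame: the origin (TCP) lies midway between the tips of the shut fingers; the grasp point (between the pads) lies 19 mm behind it (grip_point_offset is the z of the grasp point in the tool frame, in m); z points along the fingers, y is the line along which they close (so a half turn about z gives the same grasp; the last joint's range is limited). The gripper opens to 85 mm and grips with 20 to 120 N. Pads are 22 mm wide; open, the fingers measure 114 mm over their backs; the gripper's body (76 mm by 85 mm) begins 54 mm behind the grasp point. The pads swing forward as they close: fully open they stand 13 mm farther back than shut.
Start: joints at [1.236, 0.477, 0.022, 1.555, -0.011, 1.109, -0.083], TCP at [0.152, -0.658, 0.231] pointing down, gripper open.
Joint ranges: [-2.96, 2.96], [-0.34, 2.1], [-1.41, 1.46], [0.24, 2.44], [-1.37, 4.51], [0.17, 1.92], [-2.96, 2.96]. Speed limits (rad/s): [2.39, 2.39, 3.14, 3.14, 3.14, 3.14, 3.14].

## Interface

Orientations are given as a rotation vector (axis times angle).
In Python, from bench import get_obs, grab_frame, calibration, hand_in, grip_point_offset gives the robot as it stands.
- The arm moves only by the shell command python3 -m pendant 'ROWS' [OPENING] [FORCE]. ROWS is a JSON object of lists of equal length, an entry for each row: "translation": the shift along the world's x, y, z in units of 25 mm (1.0 is 25 mm), a list of three; "delta_rot": the turn, a rotation vector about the world's x, y, z in units of 5 degrees (1.0 is 5 degrees), a list of three. In form: {"translation": [[dx, dy, dz], ...], "delta_rot": [[rx, ry, rz], ...]}. A call has 1 to 12 rows; each row is the pose to reach, as a shift and turn from the pose commanded when the call began; what a row does not reach only later rows make up. A row lasts 1/8 s, in which the tool goes at most 62.5 mm and 10.7 degrees, less where a joint would pass 70% of its speed; a pose out of reach is approached as far as the arm can. A call with a gripper value outside its range is refused whole. OPENING is the opening, from 0 (shut) to 1 (fully open), set as the call begins (- or left out, the last holds). The fingers move at their own pace and stop on an object; FORCE is the grip in N (left out, the last holds). Time passes only in rows, so rows that repeat a pose let the fingers close. It gives the time, the measured TCP pose, the force, the opening and the grip force at its end, in the units of the state.
- get_obs(): the state, without advancing time (a new reading comes with each control period).
- grab_frame(name): name is "side" or "top" or "wrist"; returns (picture, depth): 400x640x3 uint8, red, green, blue; 400x640 float32, m along the optical axis (not along the pixel's ray), 0 where there is no reading.
- calibration(name): a dict with "K" (3x3 intrinsics, pixels), "k1" (the pictures are not rectified: a ray, as slopes to the right and down, at radius r is drawn at 1 + k1 r^2 times it, then the intrinsics apply), "rvec" (rotation vector, rad) and "tvec" (3), from world to camera coordinates, as OpenCV has them. Camera axes: x right, y down, z forward; pixel columns grow to the right and rows downward; lengths in m; the calibration is good to about 2 mm. A picture is of the moment at which its call begins: read the wrist's pose just before it. calibration takes no time and is no camera call; for the wrist camera it gives the pose at the moment of the call.
- hand_in(): hands the job in; it is judged then, once.
The state is a dict: "clock": time; "joints": joint angles; "qvel": joint speeds; "tau": joint torques, N m; "tcp_pos": TCP position; "orientation": TCP orientation; "contact_force": force on the tool from outside, world axes, zero at the start; "moment": the same for the moment, N m; "grip_width": finger opening in m; "gripper_force": force on a finger pad.
Only numpy, scipy, OpenCV 4.12 (cv2) and the standard library are available. Lean on these libraries where they do the work, as an engineer would, in place of code of your own. Each camera call takes 0.05 s, during which the arm holds its last target. There are 200 camera calls.

## Working session

There is one attempt and no reset: what is moved stays moved. The work goes in short steps, Python scripts to look and compute and a shell command to move; the robot and the scene stay as the last step left them, time stands still between calls to the robot, and variables do not carry over. Pictures are saved under pics/ and viewed, at most 10 in all, crops included, and the job is handed in when it is done.

```bash
mkdir -p pics; ls; python3 - <<'E'
from bench import *
import cv2,numpy as np
print(get_obs(),grip_point_offset if not callable(grip_point_offset) else grip_point_offset())
for n in("side","top"):
    p,d=grab_frame(n); cv2.imwrite(f"pics/{n}0.png",p[:,:,::-1]); np.savez(f"{n}0.npz",p=p,d=d); print(n,calibration(n))
E
```

```text
pics
{'clock': 0.0, 'joints': array([ 1.23587882,  0.47780878,  0.02236745,  1.55645532, -0.01149476,
        1.10932252, -0.08310253]), 'qvel': array([-2.51930695e-03, -4.26733786e-04,  7.31916973e-05, -4.55555446e-04,
       -1.12263139e-04,  7.17355459e-04,  1.00681196e-03]), 'tau': array([-5.88177736e-04, -5.96454656e+01,  1.60799492e+00, -2.81204689e+01,
        1.25565694e-02,  9.27569607e-03, -7.05232225e-06]), 'tcp_pos': array([ 0.15162333, -0.65713254,  0.23031882]), 'orientation': array([-3.11959457e+00, -3.55308796e-01,  5.74671939e-04]), 'contact_force': array([-0.27472082, -0.01325083,  0.24487941]), 'moment': array([-0.00744326, -0.0405157 ,  0.01645354]), 'gripper_force': 0.0, 'grip_width': 0.08577273164556116} -0.0187
side {'K': array([[426.49571642,   0.        , 321.81001988],
       [  0.        , 426.49571642, 204.49494715],
       [  0.        ,   0.        ,   1.        ]]), 'k1': -0.09107132574710096, 'rvec': array([ 0.01343559,  2.65892003, -1.64524972]), 'tvec': array([ 5.54092594e-01, -2.46371767e-04,  1.09737450e+00])}
top {'K': array([[379.55637496,   0.        , 321.03018368],
       [  0.        , 379.55637496, 198.05547935],
       [  0.        ,   0.        ,   1.        ]]), 'k1': -0.0363181136285358, 'rvec': array([ 2.17176127, -2.1364977 ,  0.12964036]), 'tvec': array([0.09472375, 0.57121227, 0.84812602])}
```

View pics/top0.png

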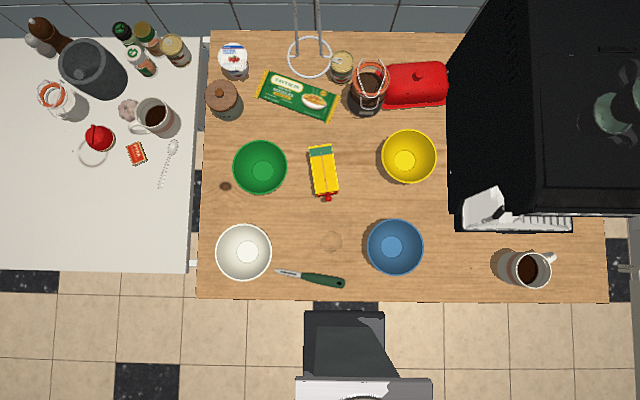

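View pics/side0.png

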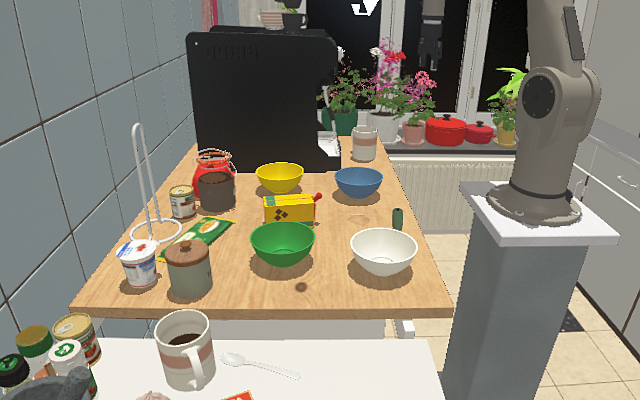

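The top view shows the carton at about (323,170) with its bead at (327,196). The blue bowl is at (395,247), the white bowl at (243,252), and a knife lies at (310,279). In the side view the bead is at (317,197).

```bash
cat > h.py <<'E'
import numpy as np,cv2
from bench import *
def cam(c):
    R=cv2.Rodrigues(c["rvec"])[0]; return R,-R.T@c["tvec"]
def rays(c,px):
    u=cv2.undistortPoints(np.float64(px).reshape(-1,1,2),c["K"],np.array([c["k1"],0,0,0]))[:,0]
    return np.c_[u,np.ones(len(u))]@cam(c)[0]   # world dir, depth-normalised
def plane(c,px,z):
    r=rays(c,px);o=cam(c)[1]; return o+r*((z-o[2])/r[:,2])[:,None]
def pts(c,d,m):
    v,u=np.nonzero(m&(d>0)); return cam(c)[1]+rays(c,np.c_[u,v])*d[v,u][:,None]
def tri(c1,p1,c2,p2):
    A=[];b=[]
    for c,p in((c1,p1),(c2,p2)):
        r=rays(c,[p])[0];r/=np.linalg.norm(r);P=np.eye(3)-np.outer(r,r);A.append(P);b.append(P@cam(c)[1])
    s=np.linalg.lstsq(np.vstack(A),np.hstack(b),rcond=None); return s[0],s[1]**.5
def mask(p,h0,h1,s=120,v=60,box=None):
    hsv=cv2.cvtColor(p,cv2.COLOR_RGB2HSV)
    m=(hsv[...,1]>=s)&(hsv[...,2]>=v); h=hsv[...,0].astype(int)
    m&=((h>=h0)&(h<=h1)) if h0<=h1 else ((h>=h0)|(h<=h1))
    if box: 
        b=np.zeros_like(m);b[box[1]:box[3],box[0]:box[2]]=1;m&=b
    return m
E
python3 - <<'E'
from h import *
T=np.load("top0.npz");S=np.load("side0.npz");ct=calibration("top");cs=calibration("side")
cen=lambda m:np.argwhere(m).mean(0)[::-1]
mt=mask(T["p"],172,6,150,80,(310,185,345,208));ms=mask(S["p"],172,6,150,80,(305,185,330,210))
print("bead px",cen(mt),mt.sum(),cen(ms),ms.sum(),tri(ct,cen(mt),cs,cen(ms)))
print("bead depth",pts(ct,T["d"],mt).mean(0),pts(cs,S["d"],ms).mean(0))
# carton top
for n,c,F,box in(("t",ct,T,(300,135,350,205)),("s",cs,S,(255,185,325,230))):
    m=mask(F["p"],15,90,100,50,box);P=pts(c,F["d"],m);z=np.percentile(P[:,2],[5,50,95]);
    Q=P[np.abs(P[:,2]-0.064)<.008]; r=cv2.minAreaRect(np.float32(Q[:,:2]*1000)) 
    print(n,z,len(Q),r,cv2.boxPoints(r).round().tolist())
for n,h in(("blue",(95,125,80,50,(355,205,435,285))),):
    m=mask(T["p"],*h);P=pts(ct,T["d"],m);Q=P[(P[:,2]>.045)&(P[:,2]<.065)];print(n,cv2.minEnclosingCircle(np.float32(Q[:,:2]*1000)),P[:,2].max())
    m=mask(S["p"],95,125,80,50,(325,160,390,205));P=pts(cs,S["d"],m);Q=P[(P[:,2]>.045)];print(n,cv2.minEnclosingCircle(np.float32(Q[:,:2]*1000)),P[:,2].max())
P=pts(ct,T["d"],np.ones((400,640),bool)&(np.indices((400,640))[1]<285)&(np.indices((400,640))[1]>205)&(np.indices((400,640))[0]>215)&(np.indices((400,640))[0]<290))
Q=P[(P[:,2]>.045)&(P[:,2]<.065)];print("white",cv2.minEnclosingCircle(np.float32(Q[:,:2]*1000)))
E
```

```text
bead px [327.27941176 195.67647059] 68 [316.67307692 197.07692308] 52 (array([0.56977552, 0.09000655, 0.0636563 ]), array([0.00277452]))
bead depth [0.57245725 0.08980912 0.05853216] [0.5678804  0.08739966 0.06201019]
t [-0.00223135  0.00119865  0.06568038] 1106 ((634.4567260742188, 99.29066467285156), (110.3627700805664, 53.91792678833008), 9.66763687133789) [[576.0, 117.0], [585.0, 63.0], [693.0, 82.0], [684.0, 135.0]]
s [-0.00176536  0.03388802  0.06377085] 617 ((632.3604125976562, 102.067138671875), (113.53044891357422, 57.41609191894531), 9.399155616760254) [[572.0, 121.0], [581.0, 64.0], [693.0, 83.0], [684.0, 140.0]]
blue ((460.137451171875, -63.74961853027344), 64.1225814819336) 0.059065002926959265
blue ((457.78863525390625, -61.43855285644531), 65.17955017089844) 0.05578358068316108
white ((442.34185791015625, 277.7253723144531), 65.07910919189453)
```

```bash
python3 - <<'E'
from h import *
for n in("top","side"):
    F=np.load(n+"0.npz");P=pts(calibration(n),F["d"],np.ones((400,640),bool))
    Q=P[(P[:,2]>.12)&(P[:,2]<.8)&(P[:,0]>.2)&(P[:,0]<.8)]
    for y in np.arange(-.7,.3,.1):
        q=Q[(Q[:,1]>y)&(Q[:,1]<y+.1)]
        if len(q)>10: print(n,round(y,1),"minx",np.percentile(q[:,0],[0,1]).round(3),"maxz",q[:,2].max().round(2))
E
```

```text
top -0.5 minx [0.492 0.492] maxz 0.33
top -0.4 minx [0.5   0.514] maxz 0.44
top -0.3 minx [0.513 0.515] maxz 0.51
top -0.2 minx [0.52  0.538] maxz 0.4
top -0.1 minx [0.777 0.778] maxz 0.14
top -0.0 minx [0.778 0.778] maxz 0.14
side -0.5 minx [0.489 0.491] maxz 0.45
side -0.4 minx [0.491 0.498] maxz 0.45
side -0.3 minx [0.512 0.516] maxz 0.48
side -0.2 minx [0.516 0.53 ] maxz 0.4
side -0.1 minx [0.776 0.776] maxz 0.14
side -0.0 minx [0.775 0.776] maxz 0.14
```

```bash
python3 -m pendant '{"translation":[[1,2.4,0.6],[2,4.8,0.8],[3,7,0.8],[4,9.4,0.8],[5,11.5,0.8],[6,13.5,0.8],[7.2,15.5,0.8],[8.4,17,0.8],[8.4,17,0.8]],"delta_rot":[[0,0,0],[0,0,0],[0,0,0],[0,0,0],[0,0,-0.3],[0,0,-0.6],[0,0,-0.68],[0,0,-0.68],[0,0,-0.68]]}' 0.4 20; python3 -c "from bench import *;print(get_obs()['joints'])"
```

```text
clock: 1.23
tcp_pos: [0.3637, -0.2296, 0.2514]
orientation: [-3.129, -0.274, -0.001]
contact_force: [-0.3, 0.3, 0.4]
grip_width: 0.034
gripper_force: 0.0
[ 0.69833157  0.06158034 -0.28956732  2.06661603  0.01976345  1.01561821
 -0.997399  ]
```

```bash
python3 -m pendant '{"translation":[[1.2,2.3,0],[2.4,4.6,0],[3.5,7,0],[4.6,9.2,0],[6,11,-0.6],[7.4,12.4,-1.2],[8.1,12.8,-2],[8.1,12.8,-3],[8.1,12.8,-4],[8.1,12.8,-4],[8.1,12.8,-4]],"delta_rot":[[0,0,0],[0,0,0],[0,0,0],[0,0,0],[0,0,0],[0,0,0],[0,0,0],[0,0,0],[0,0,0],[0,0,0],[0,0,0]]}'; python3 - <<'E'
from h import *
o=get_obs();c=calibration("wrist");p,d=grab_frame("wrist")
cv2.imwrite("pics/w1.png",p[:,:,::-1]);np.savez("w1.npz",p=p,d=d)
print(o["tcp_pos"],o["joints"].round(2),cam(c)[1])
m=mask(p,172,6,150,60);n,l,s,ce=cv2.connectedComponentsWithStats(m.astype(np.uint8))
for i in range(1,n):
    if s[i,4]>40: print(s[i],ce[i],plane(c,[ce[i]],.069),pts(c,d,l==i).mean(0) if (d[l==i]>0).any() else 0)
print(cv2.projectPoints(np.float64([[.567,.088,.069]]),c["rvec"],c["tvec"],c["K"],np.array([c["k1"],0,0,0]))[0])
E
```

```text
clock: 2.6
tcp_pos: [0.5648, 0.0867, 0.152]
orientation: [3.131, 0.261, 0.001]
contact_force: [0.4, 0.3, 0.1]
grip_width: 0.0341
gripper_force: 0.0
[0.56478708 0.08673249 0.15200313] [ 0.15  0.45 -0.52  1.86  0.28  0.91 -1.91] [0.63861762 0.09938299 0.29493094]
[284 186  57  30 437] [311.44393593 200.43935927] [[0.57021593 0.09037716 0.069     ]] [0.57026675 0.09042394 0.06888336]
[[[313.86185382 204.95862442]]]
```

View pics/w1.png

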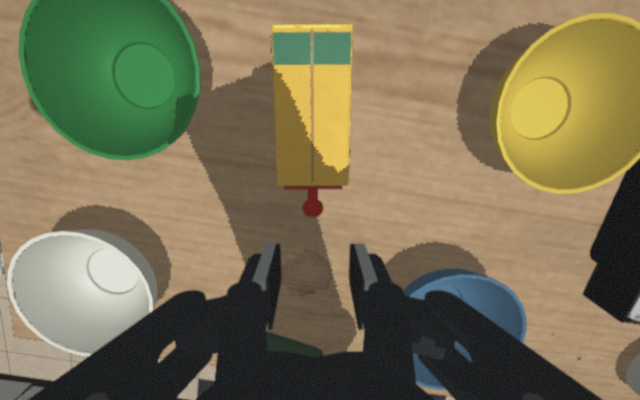

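The wrist view has the bead at (313,208), between the two open fingers in column and ahead of them because of perspective. That puts it at about (0.565, 0.0885, 0.068), which matches the text.

```bash
python3 -m pendant '{"translation":[[-0.1,0.04,-0.8],[-0.1,0.04,-1.6],[-0.1,0.04,-2.4],[-0.1,0.04,-3],[-0.1,0.04,-3.4],[-0.1,0.04,-3.65],[-0.1,0.04,-3.65],[-0.1,0.04,-3.65]],"delta_rot":[[0,0,0],[0,0,0],[0,0,0],[0,0,0],[0,0,0],[0,0,0],[0,0,0],[0,0,0]]}' && python3 -m pendant '{"translation":[[0,0,0],[0,0,0],[0,0,0],[0,0,0],[0,0,0]],"delta_rot":[[0,0,0],[0,0,0],[0,0,0],[0,0,0],[0,0,0]]}' 0 20
```

```text
clock: 3.65
tcp_pos: [0.5622, 0.0884, 0.0605]
orientation: [-3.13, -0.263, -0.001]
contact_force: [-0.1, 0.5, -0.3]
grip_width: 0.0345
gripper_force: 0.0
clock: 4.28
tcp_pos: [0.562, 0.0882, 0.0605]
orientation: [3.13, 0.263, 0.001]
contact_force: [-1.4, -1.4, 5.7]
grip_width: 0.0138
gripper_force: 19.6
```

```bash
python3 -m pendant '{"translation":[[-0.2,-0.03,-0.05],[-0.41,-0.07,-0.13],[-0.82,-0.14,-0.34],[-1.19,-0.20,-0.62],[-1.5,-0.25,-0.96],[-1.75,-0.30,-1.35],[-1.9,-0.32,-1.69],[-1.98,-0.33,-1.96],[-2.0,-0.34,-2.08],[-2.0,-0.34,-2.1],[-2.0,-0.34,-2.1],[-2.0,-0.34,-2.1]],"delta_rot":[[0,0,0],[0,0,0],[0,0,0],[0,0,0],[0,0,0],[0,0,0],[0,0,0],[0,0,0],[0,0,0],[0,0,0],[0,0,0],[0,0,0]]}' && python3 - <<'E'
from h import *
for n in("side",):
    p,d=grab_frame(n);cv2.imwrite("pics/s2.png",cv2.resize(p[150:300,220:460,::-1],None,fx=3,fy=3))
E
```

```text
clock: 5.78
tcp_pos: [0.5113, 0.0798, 0.0077]
orientation: [3.13, 0.263, -0.001]
contact_force: [-4.0, 0.3, 5.6]
grip_width: 0.0136
gripper_force: 20.2
```

View pics/s2.png

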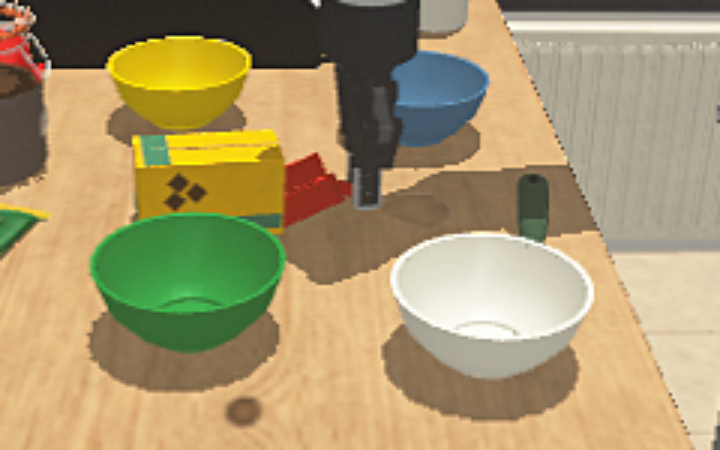

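The spout is out, with the bead in the fingers at about (360,185) in the crop. Next I release it, rise and re-measure the carton.

```bash
python3 -m pendant '{"translation":[[0,0,0],[0,0,0],[0,0,0.3],[0,0,1],[0,0,2.2],[0,0,3.8],[0,0,5.5],[1.5,0.2,6],[3,0.5,6],[4.5,0.7,6],[4.92,0.78,6],[4.92,0.78,6]],"delta_rot":[[0,0,0],[0,0,0],[0,0,0],[0,0,0],[0,0,0],[0,0,0],[0,0,0],[0,0,0],[0,0,0],[0,0,0],[0,0,0],[0,0,0]]}' 0.4 && python3 -m pendant '{"translation":[[0,0,0],[0,0,0],[0,0,0],[0,0,0]],"delta_rot":[[0,0,0],[0,0,0],[0,0,0],[0,0,0]]}' 1 40; python3 - <<'E'
from h import *
c=calibration("wrist");p,d=grab_frame("wrist");cv2.imwrite("pics/w3.png",p[:,:,::-1])
def rep(n,c,p,d):
    P=pts(c,d,mask(p,15,90,100,50));
    Q=P[(np.abs(P[:,2]-.064)<.008)&(np.abs(P[:,0]-.634)<.09)&(np.abs(P[:,1]-.1)<.06)]
    print(n,len(Q),np.median(Q[:,2]),cv2.minAreaRect(np.float32(Q[:,:2]*1000)))
    m=mask(p,172,6,150,60);P=pts(c,d,m);P=P[(abs(P[:,0]-.54)<.06)&(abs(P[:,1]-.085)<.05)&(P[:,2]<.08)]
    if len(P): i=P[:,0].argmin();print(" red",len(P),P.min(0).round(4),P.max(0).round(4),P[P[:,0]<P[:,0].min()+.012].mean(0).round(4))
rep("wrist",c,p,d);p,d=grab_frame("side");rep("side",calibration("side"),p,d);p,d=grab_frame("top");rep("top",calibration("top"),p,d)
cv2.imwrite("pics/t3.png",p[:,:,::-1])
print(get_obs()["tcp_pos"])
E
```

```text
clock: 7.32
tcp_pos: [0.6346, 0.0995, 0.158]
orientation: [-3.13, -0.263, 0.0]
contact_force: [-0.6, -0.7, 0.4]
grip_width: 0.0344
gripper_force: 0.0
clock: 7.82
tcp_pos: [0.6346, 0.0992, 0.1577]
orientation: [3.13, 0.263, -0.0]
contact_force: [-0.4, -0.4, 1.4]
grip_width: 0.0852
gripper_force: 0.0
wrist 7328 0.06431324826345396 ((633.6428833007812, 100.80970764160156), (109.98143005371094, 54.09269714355469), 9.453484535217285)
 red 1235 [0.5141 0.0628 0.0157] [0.5665 0.1113 0.0441] [0.5196 0.0816 0.0243]
side 590 0.06304047050823877 ((633.0792846679688, 102.37416076660156), (109.7668228149414, 59.108985900878906), 9.545528411865234)
 red 347 [ 0.5104  0.06   -0.0018] [0.5717 0.1174 0.0435] [0.517  0.0862 0.021 ]
top 622 0.06405399723701549 ((618.2435913085938, 96.80300903320312), (78.7124252319336, 53.618629455566406), 9.622594833374023)
 red 405 [ 0.5125  0.0636 -0.0013] [0.583  0.1141 0.0437] [0.5178 0.0812 0.0229]
[0.63473818 0.0992614  0.15756598]
```

View pics/w3.png

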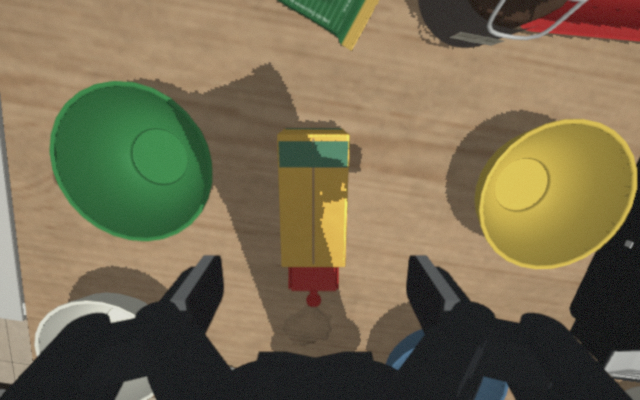

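The wrist view shows the spout fully out, with the bead at (313,298), and the carton centred at about (313,198) between the fingers. Next I grasp it at mid height.

```bash
python3 -m pendant '{"translation":[[-0.03,0.04,-1],[-0.03,0.04,-2.2],[-0.03,0.04,-3.4],[-0.03,0.04,-4.4],[-0.03,0.04,-5.1],[-0.03,0.04,-5.6],[-0.03,0.04,-5.6],[-0.03,0.04,-5.6]],"delta_rot":[[0,0,0],[0,0,0],[0,0,0],[0,0,0],[0,0,0],[0,0,0],[0,0,0],[0,0,0]]}' 1 && python3 -m pendant '{"translation":[[0,0,0],[0,0,0],[0,0,0],[0,0,0],[0,0,0]],"delta_rot":[[0,0,0],[0,0,0],[0,0,0],[0,0,0],[0,0,0]]}' 0 50
```

```text
clock: 8.98
tcp_pos: [0.6347, 0.1005, 0.0184]
orientation: [-3.13, -0.263, -0.002]
contact_force: [0.4, -0.1, -0.1]
grip_width: 0.0854
gripper_force: 0.0
clock: 9.6
tcp_pos: [0.6346, 0.1005, 0.0184]
orientation: [-3.13, -0.263, -0.002]
contact_force: [-1.9, -0.9, 4.9]
grip_width: 0.0534
gripper_force: 54.4
```

```bash
python3 -m pendant '{"translation":[[0,0,0.2],[0,0,0.6],[0,0,1.2],[0,0,1.9],[0,0,2.7],[0,0,3.5],[0,0,4.3],[-0.2,0,5.1],[-0.5,-0.1,5.9],[-0.9,-0.3,6.6],[-1.3,-0.5,7.1],[-1.7,-0.6,7.3]],"delta_rot":[[0,0,0],[0,0,0],[0,0,0],[0,0,0],[0,0,0],[0,0,0.2],[0,0,0.6],[0,0,1.2],[0,0,2],[0,0,2.8],[0,0,3.6],[0,0,4.4]]}' && python3 -m pendant '{"translation":[[-0.5,-0.2,0],[-1,-0.4,0],[-1.5,-0.6,0],[-2,-0.8,0],[-2.5,-1,0],[-3,-1.2,0],[-3.5,-1.4,0],[-4,-1.6,0],[-4.5,-1.8,0],[-4.9,-1.9,0],[-5.2,-2,0],[-5.3,-2,0]],"delta_rot":[[0,0,0.9],[0,0,1.8],[0,0,2.8],[0,0,3.8],[0,0,4.8],[0,0,5.8],[0,0,6.8],[0,0,7.8],[0,0,8.8],[0,0,9.8],[0,0,10.8],[0,0,11.6]]}'; python3 -c "from bench import *;print(get_obs()['joints'])"
```

```text
clock: 11.1
tcp_pos: [0.5916, 0.085, 0.2021]
orientation: [3.021, 0.859, 0.003]
contact_force: [0.4, 1.4, -4.4]
grip_width: 0.0539
gripper_force: 53.4
clock: 12.6
tcp_pos: [0.4585, 0.0349, 0.2009]
orientation: [2.225, 2.216, -0.001]
contact_force: [0.2, -0.2, -3.9]
grip_width: 0.0536
gripper_force: 53.4
[ 0.58502681  0.27133702 -0.90801208  2.03760051  0.26462535  0.95112815
 -0.46481477]
```

```bash
python3 -m pendant '{"translation":[[0,0,-0.1],[0,0,-0.3],[0,0,-0.5],[0,0,-0.7],[0,0,-0.9],[0,0,-1.1],[0,0,-1.3],[0,0,-1.5],[0,0,-1.6],[0,0,-1.7],[0,0,-1.7],[0,0,-1.7]],"delta_rot":[[0.2,0,0],[0.6,0,0],[1.1,0,0],[1.6,0,0],[2.1,0,0],[2.6,0,0],[3.1,0,0],[3.5,0,0],[3.9,0,0],[4.2,0,0],[4.4,0,0],[4.4,0,0]]}'; python3 - <<'E'
from h import *
print(get_obs()["joints"].round(2))
for n in("top","side"):
    p,d=grab_frame(n);c=calibration(n)
    cv2.imwrite(f"pics/{n}4.png",p[:,:,::-1])
    P=pts(c,d,mask(p,172,6,150,60));P=P[(abs(P[:,0]-.46)<.08)&(abs(P[:,1]+.06)<.1)&(P[:,2]<.2)]
    if len(P):print(n,"red",len(P),P.min(0),P.max(0),P[P[:,2]<P[:,2].min()+.012].mean(0))
    P=pts(c,d,mask(p,95,125,80,50));P=P[(abs(P[:,0]-.46)<.09)&(abs(P[:,1]+.063)<.09)&(P[:,2]<.07)];print(P.min(0),P.max(0))
E
```

```text
clock: 14.1
tcp_pos: [0.4591, 0.0351, 0.1575]
orientation: [-2.018, -2.003, -0.39]
contact_force: [0.6, 0.4, -3.4]
grip_width: 0.0533
gripper_force: 53.4
[ 0.9   0.45 -1.02  2.08 -0.01  0.78 -0.07]
[ 0.39695384 -0.09294708  0.02583129] [ 0.52261831 -0.04382982  0.05857656]
[ 3.95033738e-01 -1.26629888e-01  2.45486291e-04] [0.51917023 0.00421645 0.05634361]
```

```bash
python3 -c "
import cv2,numpy as np
a=cv2.imread('pics/side4.png')[100:260,220:460];b=cv2.imread('pics/top4.png')[150:310,280:520]
cv2.imwrite('pics/c4.png',cv2.resize(np.hstack([a,b]),(800,267)))"
```

```text
(no output)
```

View pics/c4.png

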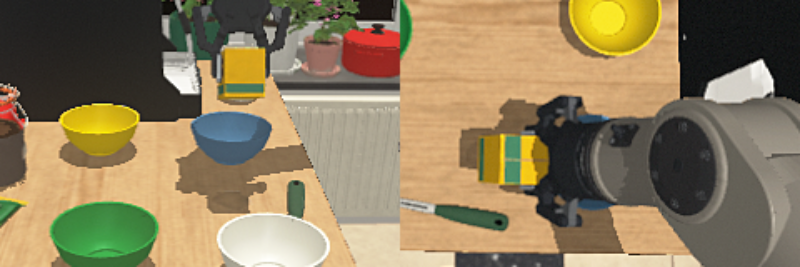

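The carton is held and tilted 22° with its spout end over the blue bowl. I continue the tilt slowly.

```bash
python3 -m pendant '{"translation":[[0,0,0],[0,0,0],[0,0,-0.1],[0,0,-0.1],[0,0,-0.1],[0,0,-0.2],[0,0,-0.2],[0,0,-0.2],[0,0,-0.3],[0,0,-0.3],[0,0,-0.3],[0,0,-0.3]],"delta_rot":[[0.2,0,0],[0.5,0,0],[0.8,0,0],[1.1,0,0],[1.4,0,0],[1.7,0,0],[2,0,0],[2.3,0,0],[2.6,0,0],[2.9,0,0],[3.2,0,0],[3.4,0,0]]}' && python3 -m pendant '{"translation":[[0,0,0],[0,0,0],[0,0,0],[0,0,0],[0,0,0],[0,0,0],[0,0,0],[0,0,0],[0,0,0],[0,0,0],[0,0,0],[0,0,0]],"delta_rot":[[0.2,0,0],[0.4,0,0],[0.6,0,0],[0.8,0,0],[1,0,0],[1.2,0,0],[1.3,0,0],[1.4,0,0],[1.4,0,0],[1.4,0,0],[1.4,0,0],[1.4,0,0]]}'; python3 -c "
from h import *
print(get_obs()['joints'].round(2));p,d=grab_frame('wrist');q,d=grab_frame('side')
cv2.imwrite('pics/c5.png',np.hstack([cv2.resize(p,(480,300)),cv2.resize(q[100:260,240:420],(320,300))])[:,:,::-1])"
```

```text
clock: 15.7
tcp_pos: [0.4592, 0.0351, 0.15]
orientation: [-1.833, -1.819, -0.646]
contact_force: [0.4, 0.2, -3.0]
grip_width: 0.0536
gripper_force: 53.5
clock: 17.2
tcp_pos: [0.4591, 0.0353, 0.1501]
orientation: [-1.754, -1.742, -0.739]
contact_force: [-1.0, -0.5, -3.2]
grip_width: 0.0536
gripper_force: 53.5
[ 1.15  0.77 -1.14  2.05 -0.16  0.82  0.22]
```

View pics/c5.png

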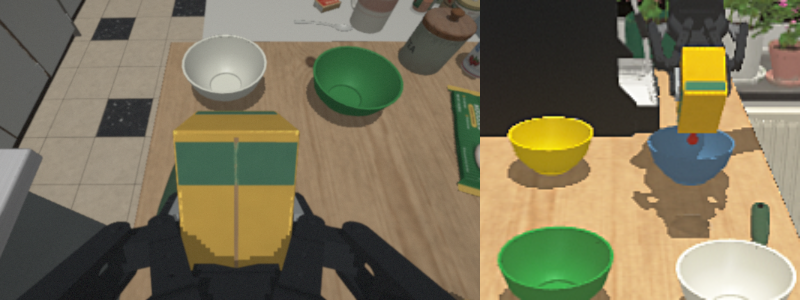

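The bead is at (693,140) in the right panel, over the blue bowl. I add a little tilt and hold.

```bash
python3 -m pendant '{"translation":[[0,0,0],[0,0,0],[0,0,0],[0,0,0],[0,0,0],[0,0,0],[0,0,0],[0,0,0],[0,0,0],[0,0,0],[0,0,0],[0,0,0]],"delta_rot":[[0.2,0,0],[0.4,0,0],[0.6,0,0],[0.6,0,0],[0.6,0,0],[0.6,0,0],[0.6,0,0],[0.6,0,0],[0.6,0,0],[0.6,0,0],[0.6,0,0],[0.6,0,0]]}' && python3 -m pendant '{"translation":[[0,0,0.1],[0,0,0.3],[0,0,0.5],[0,0,0.8],[0,0,1.1],[0,0,1.4],[0,0,1.7],[0,0,2],[0,0,2],[0,0.1,2],[0,0.2,2],[0,0.3,2]],"delta_rot":[[-0.3,0,0],[-0.9,0,0],[-1.7,0,0],[-2.6,0,0],[-3.5,0,0],[-4.4,0,0],[-5.3,0,0],[-6.2,0,0],[-7.1,0,0],[-8,0,0],[-8.9,0,0],[-9.8,0,0]]}'
```

```text
clock: 18.8
tcp_pos: [0.459, 0.0353, 0.1501]
orientation: [-1.719, -1.707, -0.778]
contact_force: [-0.5, 0.3, -3.2]
grip_width: 0.0534
gripper_force: 53.5
clock: 20.3
tcp_pos: [0.4583, 0.0438, 0.2007]
orientation: [2.227, 2.213, -0.003]
contact_force: [-0.4, -0.0, -4.2]
grip_width: 0.0532
gripper_force: 53.4
```

```bash
python3 -m pendant '{"translation":[[0.2,0.1,0],[0.7,0.2,0],[1.3,0.4,0],[2,0.6,0],[2.7,0.9,0],[3.4,1.1,0],[4.1,1.3,0],[4.8,1.5,0],[5.5,1.8,0],[6.2,2,0],[6.8,2.2,0],[7.05,2.28,0]],"delta_rot":[[0,0,-0.4],[0,0,-1.4],[0,0,-2.7],[0,0,-4.1],[0,0,-5.5],[0,0,-6.9],[0,0,-8.3],[0,0,-9.7],[0,0,-11.1],[0,0,-12.5],[0,0,-14],[0,0,-16]]}'; python3 - <<'E'
from h import *
p,d=grab_frame("top");c=calibration("top")
cv2.imwrite("pics/c6.png",cv2.resize(p[130:310,270:510,::-1],None,fx=3,fy=3))
m=mask(p,3,22,60,20,(345,200,445,295));P=pts(c,d,mask(p,95,125,80,50,(355,190,455,300)));Q=P[(P[:,2]>.045)&(P[:,2]<.065)];print(cv2.minEnclosingCircle(np.float32(Q[:,:2]*1000)))
E
```

```text
clock: 21.8
tcp_pos: [0.635, 0.1016, 0.2002]
orientation: [-3.13, -0.256, 0.001]
contact_force: [-0.8, 1.0, -4.4]
grip_width: 0.0533
gripper_force: 53.4
((443.47601318359375, -36.52722930908203), 54.3944206237793)
```

View pics/c6.png

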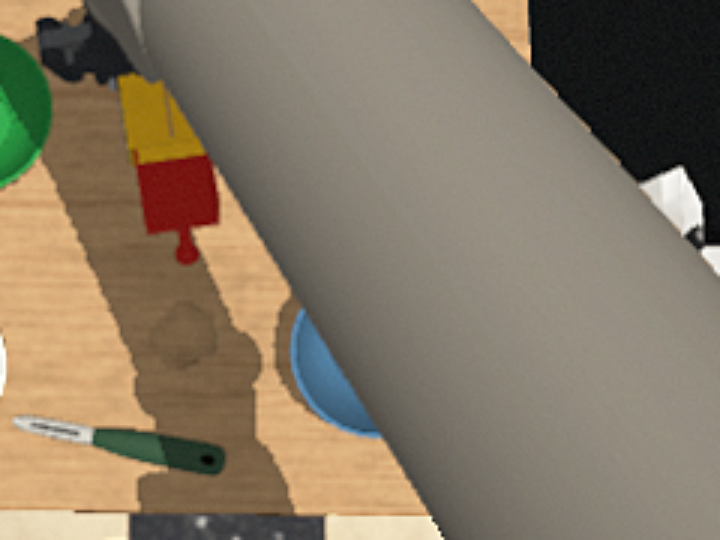

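The arm hides the blue bowl in the top view. The spout is still out, with its bead at (187,255). I set the carton down, then check the bowl.

```bash
python3 -m pendant '{"translation":[[0,0,-0.4],[0,0,-1.2],[0,0,-2.2],[0,0,-3.2],[0,0,-4.2],[0,0,-5.2],[0,0,-6],[0,0,-6.6],[0,0,-7],[0,0,-7.2],[0,0,-7.26],[0,0,-7.26]],"delta_rot":[[0,0,0],[0,0,0],[0,0,0],[0,0,0],[0,0,0],[0,0,0],[0,0,0],[0,0,0],[0,0,0],[0,0,0],[0,0,0],[0,0,0]]}' && python3 -m pendant '{"translation":[[0,0,0],[0,0,0],[0,0,0],[0,0,0],[0,0,0.4],[0,0,1.2],[0,0,2.4],[0,0,4],[0,0,6],[0,0,8],[0,0,9],[0,0,9]],"delta_rot":[[0,0,0],[0,0,0],[0,0,0],[0,0,0],[0,0,0],[0,0,0],[0,0,0],[0,0,0],[0,0,0],[0,0,0],[0,0,0],[0,0,0]]}' 1 && python3 -m pendant '{"translation":[[-1,1.5,0],[-2.5,3.5,0],[-4,5.5,0],[-5,7.5,0],[-5,8,0],[-5,8,0]],"delta_rot":[[0,0,0],[0,0,0],[0,0,0],[0,0,0],[0,0,0],[0,0,0]]}'; python3 - <<'E'
from h import *
p,d=grab_frame("top");c=calibration("top");q,e=grab_frame("side")
cv2.imwrite("pics/c7.png",np.hstack([cv2.resize(p[130:290,290:450],(400,400)),cv2.resize(q[150:270,240:400],(400,400))])[:,:,::-1])
for n,c,p,d in(("top",c,p,d),("side",calibration("side"),q,e)):
    P=pts(c,d,mask(p,15,90,100,50));Q=P[(np.abs(P[:,2]-.064)<.008)&(np.abs(P[:,0]-.634)<.09)&(np.abs(P[:,1]-.1)<.06)]
    if len(Q)>20:print(n,len(Q),np.median(Q[:,2]),cv2.minAreaRect(np.float32(Q[:,:2]*1000)))
E
```

```text
clock: 23.35
tcp_pos: [0.6357, 0.0999, 0.0191]
orientation: [-3.131, -0.263, -0.002]
contact_force: [-0.0, 0.8, -3.7]
grip_width: 0.0535
gripper_force: 53.5
clock: 24.85
tcp_pos: [0.6366, 0.1005, 0.2476]
orientation: [-3.13, -0.263, -0.01]
contact_force: [0.6, -0.1, -0.5]
grip_width: 0.0854
gripper_force: 0.0
clock: 25.6
tcp_pos: [0.51, 0.2999, 0.2429]
orientation: [3.13, 0.265, -0.001]
contact_force: [0.4, -0.3, -0.8]
grip_width: 0.0853
gripper_force: 0.0
top 1089 0.06395619868301916 ((634.8046264648438, 98.57176208496094), (110.13766479492188, 54.0190315246582), 9.521076202392578)
side 623 0.0630292661196164 ((634.3271484375, 102.27333068847656), (109.53691101074219, 59.12555694580078), 9.973679542541504)
```

View pics/c7.png

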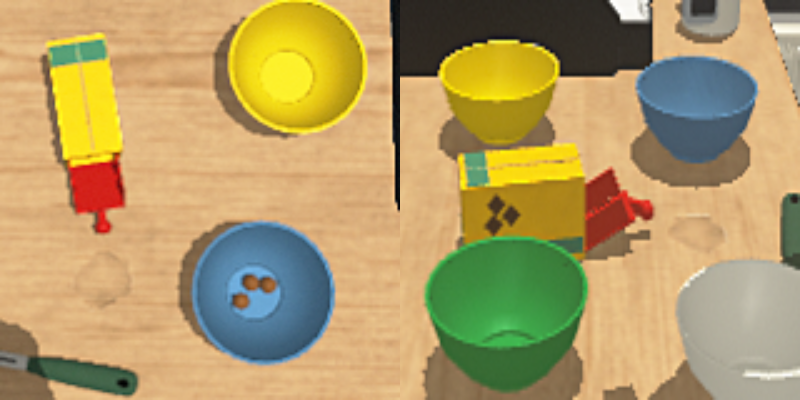

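All three nuts lie in the blue bowl, at (250,282), (267,284) and (240,301). The carton stands upright, and the robot is clear of everything.

```bash
python3 -c "from bench import *;print(hand_in())"
```

```text
the job is handed in; nothing more can be done
None
```

I handed the job in at about 26 s: the spout was pulled fully out, all three hazelnuts are in the blue bowl, the carton stands upright where it started, and I never moved the white bowl; no verdict came back.

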